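# Drop a used battery into the lever bin and close it softly

### The job

A used battery is waiting on the sloping ramp of the lever-operated bin, held back by the shut lid. Press the bin's side lever down with the fingertips until the lid stands wide open and the battery has rolled in, then let the lever rise slowly under your fingers so that the lid comes down gently and never slams, and leave it fully shut. Do not touch the lid or the battery, do not pinch or force the lever, and leave the things standing around where they are.

Things in the scene. Friction and masses are not known exactly. Their poses are not given: they have to be found in the camera images.
- bin: Fixed open steel box, 150 (x) x 120 (y) x 110 (z) mm, walls 4 mm; the front wall (-x) is only 92 mm high. Origin: centre of its underside on the worktop; at yaw 0 x points away from the robot, y left, z up. A white lid hinged along the far top edge (x = +75, z = 110 mm) covers it. A hand lever is on its right side (-y), its pressing pad forward beside the ramp, linked to the lid by a rod.
- ramp_top (a point): Middle of the outer, upper end of the bin's steel feed ramp, at (-142, 0, 115) mm in the bin's frame. The ramp is 68 mm wide and slopes down at 20 degrees from here towards the top of the box's front wall (x = -75 mm); its side cheeks reach up to z = 134 mm.
- lever_pivot (a point): Pivot of the lever, at (0, -68, 70) mm in the bin's frame; its axis runs along the bin's y.
- lever_pad (a point): Centre of the upper face of the lever's pressing pad, a dark ribbed plate 46 (x) x 50 (y) x 8 mm with free space above. In the bin's frame: (-120, -115, 128) mm lever up, (-130, -115, 100) mm at half stroke (pad level), (-133, -115, 70) mm fully down; an arc of 133 mm radius about the pivot. The pad is tilted 13 degrees at either end of the stroke.
- lever (a joint): Turn of the lever, rad: 0 = up (rest), 0.45 = fully down on its stop. A spring and the lid's weight raise it by themselves: about 3 to 5 N at the pad hold it at any point. Let go, it snaps up and the lid slams.
- lid (a joint): Opening of the lid, rad: 0 = shut, 0.85 = lever fully down. It follows the lever rigidly, 1.89 times the lever's angle. It counts as wide open from 0.7 (lever at about 0.37), and as slammed if it ever closes faster than 2 rad/s (pad rising faster than about 0.14 m/s).
- lid_edge (a point): Middle of the upper front edge of the lid (lid 154 x 126 mm, with a front lip 18 mm deep that holds the battery back). Shut, it is at (-79, 0, 115) mm in the bin's frame; wide open, it has swung up and back to about (-25, 0, 229) mm.
- battery_center (a point): Centre of the used battery, a small cylinder 15 mm in diameter and 50 mm long. At the start it lies across the ramp (its length along the bin's y) against the lid's lip. It rolls into the box by itself once the lip has risen some 20 mm; on the box's floor its centre is 15 to 35 mm above the worktop.
- battery: The same battery; origin on its side surface, about 7 mm from its axis, at mid length; y along its length.
- lens_case: Small flat lens case with two round caps, 36 x 72 mm, 18 mm high; bystander, right of the bin. Origin: centre of its underside.
- lens_pot: Low black round pot, 66 mm across, 33 mm high; bystander, right of the bin. Origin: centre of its underside.
- penlight: Black pen-shaped light, 114 mm long, 19 mm high, lying in front of the bin; bystander. Origin: centre of its underside.
- tape_roll: Roll of tape lying flat, 103 mm across, 25 mm high; bystander, left of the bin. Origin: centre of its underside.
There are look-alikes about, which are no part of the job. Of the things that look like the battery, the smallest one is meant.

How it is judged:
By the outcome, as a careful person would: the job done as asked, in the order asked, and still so for the second after the job is handed in, with the robot touching nothing.
It also fails if it takes over 42 s, if anything falls off the work surface, if the arm or the gripper's body presses on something with over 40 N, if the wrist force passes 120 N, or if a joint passes its speed limit or range.

### The arm

A 6-joint arm with a two-finger parallel gripper is mounted at the origin on a cart in front of the work surface, level with it; the furniture and walls round the work are solid. World frame = base frame: x ahead of the robot, y to its left, z up, the work surface at z = 0. Lengths are in m, angles in rad, forces in N, time in s.
With the tool pointing down it reaches from about 0.3 to 0.775 m from the base axis. Payload 14.6 kg.
Tool frame: the origin (TCP) lies on the centre line of the jaws, within the pads' length; the fingertips stand 17 mm ahead of it and the grasp point (between the pads) lies 2 mm behind it; z points along the fingers, y is the direction in which the jaws open and shut (so a half turn about z gives the same grasp; the last joint's range is limited). The gripper opens to 94 mm and grips with 3 to 60 N. Pads are 16 mm wide; open, the fingers measure 119 mm over their backs; the gripper's body (75 mm by 177 mm) begins 78 mm behind the grasp point.
Start: joints at [-1.25, 0.3, 1.521, -0, 1.321, -0.067], TCP at [0.208, -0.509, 0.222] pointing down, gripper open.
Joint ranges: [-3.03, 3.03], [-0.79, 2.21], [0.23, 2.52], [-1.04, 4.18], [0, 3.07], [-2.55, 2.55]. Speed limits (rad/s): [2.22, 2.22, 2.57, 3.14, 3.14, 3.14].

### API

Orientations are given as a rotation vector (axis times angle).
In Python, from workcell import r gives the robot as it stands.
- The arm moves only by the tool jog_arm, never from a script. Its argument "deltas" is a list of rows, each an object with "dr": the turn, a rotation vector about the tool's x, y, z in degrees, a list of three; "xyz": the shift along the tool's x, y, z in m, a list of three; "jaw": the opening, from -1 (shut) to 1 (fully open), so that 0 is half open. A call has 1 to 12 rows; each row shifts and turns the pose as measured when the row begins, along the tool's axes as they then stand; what a row does not reach is not made up. A row lasts 1/8 s, in which the tool goes at most 62.5 mm and 10.7 degrees, less where a joint would pass 70% of its speed; a pose out of reach is approached as far as the arm can. A call with a gripper value outside its range is refused whole. The fingers move at their own pace and stop on an object; "newtons" is the grip in N (left out, the last holds). Time passes only in rows, so rows that do not move let the fingers close. It gives the time, the measured TCP pose, the force and the opening at its end, in the units of the state.
- r.get_obs(): the state, without advancing time (a new reading comes with each control period).
- r.grab_frame(name): name is "scene" or "top" or "wrist"; returns a dict with "image" (400x640x3 uint8, red, green, blue), "range_z" (400x640 float32, m along the optical axis (not along the pixel's ray), 0 where there is no reading), "camera_matrix" (3x3 intrinsics, pixels), "rvec" (rotation vector, rad) and "tvec" (3), from world to camera coordinates, as OpenCV has them. Camera axes: x right, y down, z forward; pixel columns grow to the right and rows downward; lengths in m; the calibration is good to about 2 mm. A picture is of the moment at which its call begins.
- r.finish_job(): hands the job in, once; it reports no verdict.
The state is a dict: "clock": time; "q": joint angles; "joint_vel": joint speeds; "joint_efforts": joint torques, N m; "position": TCP position; "tcp_rot": TCP orientation; "wrist_force": force on the tool from outside, world axes, zero at the start; "ft_torque": the same for the moment, N m; "width": opening from 0.0 (shut) to 1.0 (fully open).
Only numpy, scipy, OpenCV 4.12 (cv2) and the standard library are available. Lean on these libraries where they do the work, as an engineer would, in place of code of your own. Each camera call takes 0.05 s, during which the arm holds its last target.

## Working session

There is one attempt and no reset: what is moved stays moved. The work goes in short steps, Python scripts to look and compute and a tool call to move; the robot and the scene stay as the last step left them, time stands still between calls to the robot, and variables do not carry over. Pictures are saved under pics/ and viewed, and the job is handed in when it is done.

Besides the shell and the picture viewer there is one more tool, called as a command line: name --argument value ..., lists and objects as JSON in quotes. jog_arm: Moves the arm, as the interface text tells. Its arguments: {"type":"object","properties":{"deltas":{"type":"array","items":{"type":"object","properties":{"dr":{"type":"array","items":{"type":"number"}},"xyz":{"type":"array","items":{"type":"number"}},"jaw":{"type":"number"}}}},"newtons":{"type":"number"}},"required":["deltas"]}

```bash
mkdir -p pics
cat > h.py <<'E'
from workcell import r
import numpy as np, cv2
def grab(n):
    f=r.grab_frame(n); np.savez('pics/%s.npz'%n,**f); return f
def pts(f):
    K=np.array(f['camera_matrix']);R,_=cv2.Rodrigues(np.array(f['rvec'],float));t=np.array(f['tvec'],float).ravel()
    z=f['range_z'];v,u=np.mgrid[:z.shape[0],:z.shape[1]]
    P=np.stack([(u-K[0,2])/K[0,0]*z,(v-K[1,2])/K[1,1]*z,z],-1)
    W=(P-t)@R; W[z==0]=np.nan; return W
def ld(n): return dict(np.load('pics/%s.npz'%n))
E
python3 - <<'E'
from h import *
for n in("scene","top","wrist"):
    f=grab(n); cv2.imwrite(f'pics/{n}0.png',f['image'][:,:,::-1])
print(r.get_obs())
E
```

```text
{'clock': 0.15, 'q': array([-1.24957445e+00,  3.00355640e-01,  1.52142961e+00,  1.77868104e-07,
        1.32070177e+00, -6.65872062e-02]), 'joint_vel': array([-0.00032358, -0.0025372 , -0.00246547, -0.00095033,  0.00015397,
       -0.00135993]), 'joint_efforts': array([-1.80696818e-03, -5.31958401e+01, -3.52823138e+01,  7.07404967e-02,
        2.35832250e-02, -5.95345614e-05]), 'position': array([ 0.20793457, -0.50898139,  0.22201374]), 'tcp_rot': array([-3.08184664e+00, -6.05187877e-01,  1.78061586e-04]), 'wrist_force': array([ 0.30134049, -0.04099112,  0.72851763]), 'ft_torque': array([-0.01280812, -0.01671571,  0.01091779]), 'width': 1.0028009252058199}
```

View pics/scene0.png

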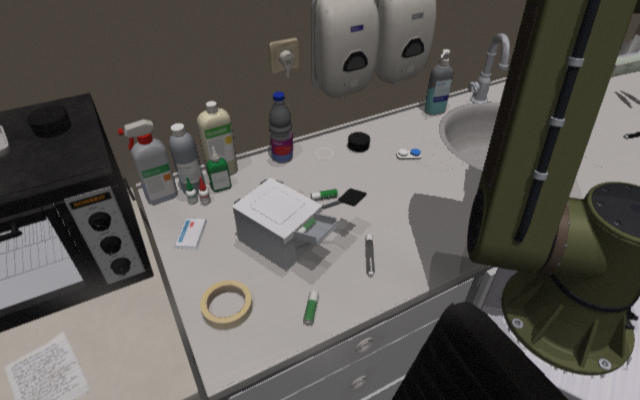

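View pics/top0.png

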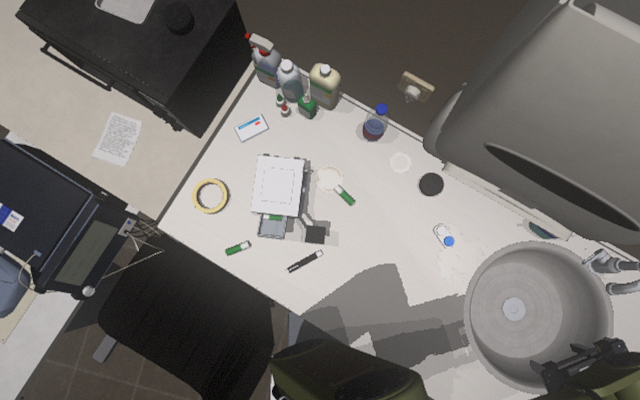

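View pics/wrist0.png

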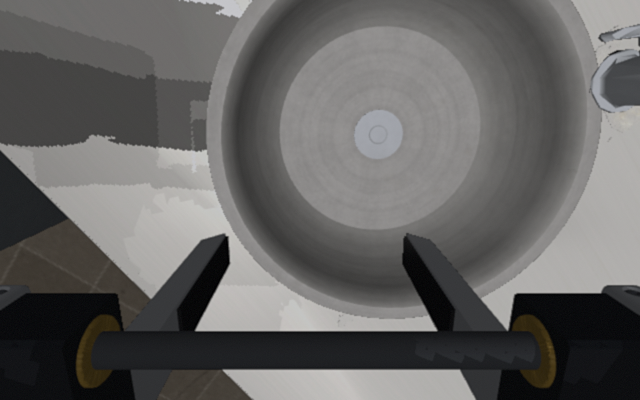

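The top view shows the white lid around (280,185), the ramp at (272,225) with the green battery near (275,216), and the dark pad at (315,233). The scene view shows the same bin at (275,220), with its pad at (352,197). Next I'll measure their positions.

Run:
```python
from h import *
f=ld('top');W=pts(f);im=f['image']
z=W[...,2]
sub=np.zeros(z.shape,bool);sub[140:270,230:345]=True
hsv=cv2.cvtColor(im,cv2.COLOR_RGB2HSV)
# lid
m=sub&(z>.105)&(z<.125)&(hsv[...,2]>170)&(hsv[...,1]<40)
n,l,s,c=cv2.connectedComponentsWithStats(m.astype(np.uint8))
k=1+np.argmax(s[1:,4]);m=l==k
print('lid',s[k],np.nanmean(W[m],0)); 
rc=cv2.minAreaRect((W[m][:,:2]*1000).astype(np.float32));print(rc,cv2.boxPoints(rc))
# pad
m=sub&(z>.09)&(z<.15)&(hsv[...,2]<90)
n,l,s,c=cv2.connectedComponentsWithStats(m.astype(np.uint8))
for k in range(1,n):
  if s[k,4]>20:
    mm=l==k
    print('dark',s[k],c[k],np.nanmean(W[mm],0),cv2.minAreaRect((W[mm][:,:2]*1000).astype(np.float32)))
g=(hsv[...,0]>40)&(hsv[...,0]<85)&(hsv[...,1]>100)&sub
print('green',np.nanmean(W[g&(z>.08)],0))
# scene view pad
f=ld('scene');W=pts(f);im=f['image'];z=W[...,2];hsv=cv2.cvtColor(im,cv2.COLOR_RGB2HSV)
m=(z>.09)&(z<.16)&(hsv[...,2]<90);m[:170]=0;m[230:]=0;m[:,:320]=0;m[:,380:]=0
print('scene pad',m.sum(),np.nanmean(W[m],0),cv2.minAreaRect((W[m][:,:2]*1000).astype(np.float32)))
m=(z>.105)&(z<.125)&(hsv[...,2]>150)&(hsv[...,1]<40);m[:,:220]=0;m[:,330:]=0;m[:150]=0;m[260:]=0
print('scene lid',m.sum(),cv2.minAreaRect((W[m][:,:2]*1000).astype(np.float32)))
for a,k in(('top',4),('scene',4)):
  pass
big=cv2.resize(ld('top')['image'][130:280,210:370],None,fx=5,fy=4);cv2.imwrite('pics/topz.png',big[:,:,::-1])
```

```text
lid [ 251  155   54   61 2665] [0.60919134 0.14432867 0.11670112]
((610.574462890625, 144.376953125), (125.78929138183594, 155.20323181152344), 84.4122314453125) [[527.2175   89.33728]
 [681.6832   74.22507]
 [693.9314  199.41663]
 [539.4657  214.52884]]
dark [305 226  20  18 297] [314.96632997 234.13131313] [0.48031604 0.04227434 0.12978525] ((480.6529541015625, 42.43878936767578), (46.59799575805664, 42.92438888549805), 83.66584014892578)
green [0.5231602  0.14998242 0.11272884]
scene pad 420 [0.48430572 0.06304378 0.12333737] ((492.0275573730469, 69.91304016113281), (111.52115631103516, 63.667259216308594), 75.79540252685547)
scene lid 2829 ((601.0568237304688, 145.45912170410156), (127.13670349121094, 169.4078826904297), 85.1606216430664)
```

View pics/topz.png

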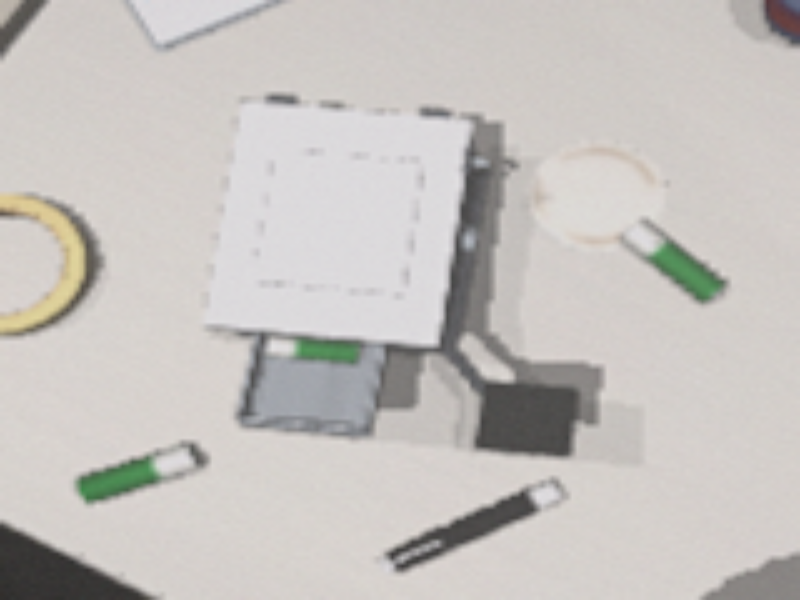

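Run:
```python
from h import *
f=ld('wrist');R=cv2.Rodrigues(f['rvec'])[0];C=-R.T@f['tvec'].ravel()
p=np.array([.20793,-.50898,.22201]);Rt=cv2.Rodrigues(np.array([-3.08184664,-.605187877,.000178]))[0]
print('cam in tool',Rt.T@(C-p),'tool axes\n',Rt)
# bin frame check
th=np.radians(-5.6);c,s=np.cos(th),np.sin(th)
x=np.array([c,s]);y=np.array([-s,c]);o=np.array([.6106,.1444])+.002*x
for n,b in dict(pad=(-.12,-.115),half=(-.13,-.115),down=(-.133,-.115),bat=(-.085,0),ramp=(-.142,0)).items(): print(n,o+b[0]*x+b[1]*y)
W=pts(ld('top'))
for nm in('top','scene'):
    W=pts(ld(nm));d=(W[...,:2]-o)@np.array([x,y]).T
    B=np.dstack([d,W[...,2:]])
    # obstacle heights in corridor region around the tool body
    for n,(a,b,e,g) in dict(body=(-.26,-.0,-.25,-.07)).items():
        m=(B[...,0]>a)&(B[...,0]<b)&(B[...,1]>e)&(B[...,1]<g)&(B[...,2]>.01)
        print(nm,m.sum(),np.nanmax(B[m],0),np.nanmin(B[m],0))
    # pad points
    m=(B[...,0]>-.15)&(B[...,0]<-.09)&(B[...,1]>-.15)&(B[...,1]<-.085)&(B[...,2]>.11)
    q=B[m];print('pad ext',np.nanpercentile(q,[3,50,97],axis=0))
```

```text
cam in tool [ 7.86159430e-02 -6.62776490e-05 -1.62391305e-01] tool axes
 [[ 9.25739827e-01  3.78160934e-01 -2.82170920e-04]
 [ 3.78161035e-01 -9.25739440e-01  8.48674587e-04]
 [ 5.97188256e-05 -8.92357913e-04 -9.99999600e-01]]
pad [0.48194113 0.04146363]
half [0.47198886 0.04243946]
down [0.46900318 0.04273221]
bat [0.52799613 0.15249938]
ramp [0.47126816 0.15806161]
top 616 [-0.00026814 -0.07005624  0.13722401] [-0.21407969 -0.21492954  0.01017771]
pad ext [[-0.14166014 -0.13834915  0.12212525]
 [-0.12020335 -0.11452627  0.12936687]
 [-0.09926773 -0.09053802  0.135197  ]]
scene 626 [-0.00017417 -0.07000514  0.13439838] [-0.21864515 -0.21374005  0.01000594]
pad ext [[-0.14499515 -0.13658266  0.12007617]
 [-0.12528725 -0.10965452  0.1267749 ]
 [-0.10331323 -0.08826416  0.13205778]]
```

jog_arm --deltas '[{"dr": [0, 0, -10], "xyz": [0, 0, -0.006], "jaw": -1}, {"dr": [0, 0, -10], "xyz": [0, 0, -0.006], "jaw": -1}, {"dr": [0, 0, -10], "xyz": [0, 0, -0.006], "jaw": -1}, {"dr": [0, 0, -10], "xyz": [0, 0, -0.006], "jaw": -1}, {"dr": [0, 0, -10], "xyz": [0, 0, -0.006], "jaw": -1}, {"dr": [0, 0, -10], "xyz": [0, 0, 0], "jaw": -1}]' --newtons 10

```text
clock: 0.9
position: [0.2077, -0.5084, 0.2513]
tcp_rot: [-2.33, -2.101, -0.003]
wrist_force: [-0.1, -0.2, 0.3]
width: 0.397
```

```bash
cat > go.py <<'E'
from h import *
import sys
from scipy.spatial.transform import Rotation as Ro
o=r.get_obs();R=Ro.from_rotvec(o['tcp_rot']).as_matrix();p=o['position']
t=np.array([float(v) for v in sys.argv[1:4]])
yx=np.radians(84.4);X=np.array([np.cos(yx),np.sin(yx),0]);Z=np.array([0,0,-1.]);Rt=np.stack([X,np.cross(Z,X),Z],1)
print('t',o['clock'],'p',p.round(4),'F',o['wrist_force'].round(2),'w',o['width'])
print('dr deg',np.degrees(Ro.from_matrix(R.T@Rt).as_rotvec()).round(2),'shift',(R.T@(t-p)).round(4),'q',o['q'].round(2))
E
python3 go.py .4812 .0345 .222
```

```text
t 0.9 p [ 0.2077 -0.5084  0.2513] F [-0.14 -0.21  0.34] w 0.3972964259476586
dr deg [-0.1  -0.23 -0.32] shift [0.5681 0.2161 0.0312] q [-1.25  0.28  1.48 -0.    1.39 -1.15]
```

jog_arm --deltas '[{"xyz": [0.045, 0.017, 0], "dr": [0, 0, 0], "jaw": -1}, {"xyz": [0.045, 0.017, 0], "dr": [0, 0, 0], "jaw": -1}, {"xyz": [0.045, 0.017, 0], "dr": [0, 0, 0], "jaw": -1}, {"xyz": [0.045, 0.017, 0], "dr": [0, 0, 0], "jaw": -1}, {"xyz": [0.045, 0.017, 0], "dr": [0, 0, 0], "jaw": -1}, {"xyz": [0.045, 0.017, 0], "dr": [0, 0, 0], "jaw": -1}, {"xyz": [0.045, 0.017, 0], "dr": [0, 0, 0], "jaw": -1}, {"xyz": [0.045, 0.017, 0], "dr": [0, 0, 0], "jaw": -1}, {"xyz": [0.045, 0.017, 0], "dr": [0, 0, 0], "jaw": -1}, {"xyz": [0.045, 0.017, 0], "dr": [0, 0, 0], "jaw": -1}, {"xyz": [0.045, 0.017, 0], "dr": [0, 0, 0], "jaw": -1}, {"xyz": [0, 0, 0], "dr": [0, 0, 0], "jaw": -1}]'

```text
clock: 2.4
position: [0.4486, -0.0188, 0.2517]
tcp_rot: [-2.326, -2.102, -0.004]
wrist_force: [1.1, 0.3, -0.4]
width: 0.004
```

```bash
python3 go.py .4812 .0345 .175
```

```text
t 2.4 p [ 0.4486 -0.0188  0.2517] F [ 1.09  0.3  -0.43] w 0.004257145876745556
dr deg [-0.17 -0.35 -0.19] shift [0.0558 0.0273 0.0769] q [-0.13  0.05  1.75  0.01  1.35 -0.03]
```

jog_arm --deltas '[{"xyz": [0.028, 0.014, 0.005], "dr": [0, 0, 0], "jaw": -1}, {"xyz": [0.028, 0.014, 0.01], "dr": [0, -0.3, 0], "jaw": -1}, {"xyz": [0, 0, 0.03], "dr": [0, 0, 0], "jaw": -1}, {"xyz": [0, 0, 0.03], "dr": [0, 0, 0], "jaw": -1}, {"xyz": [0, 0, 0], "dr": [0, 0, 0], "jaw": -1}]'

```text
clock: 3.02
position: [0.4821, 0.0329, 0.1749]
tcp_rot: [-2.331, -2.103, 0.004]
wrist_force: [-0.1, 0.2, 0.3]
width: 0.003
```

```bash
python3 go.py .4812 .0345 .155
python3 - <<'E'
from h import *
for n in("scene","top"):
    f=grab(n)
    im=f['image'][140:290,200:400] if n=='scene' else f['image'][130:280,210:370]
    cv2.imwrite(f'pics/{n}1.png',cv2.resize(im,None,fx=4,fy=4)[:,:,::-1])
E
```

```text
t 3.025 p [0.4821 0.0329 0.1749] F [-0.07  0.25  0.33] w 0.0032962373690384184
dr deg [-0.2   0.01 -0.28] shift [ 0.0015 -0.0009  0.0199] q [-0.01  0.2   1.76  0.    1.18  0.09]
```

View pics/scene1.png

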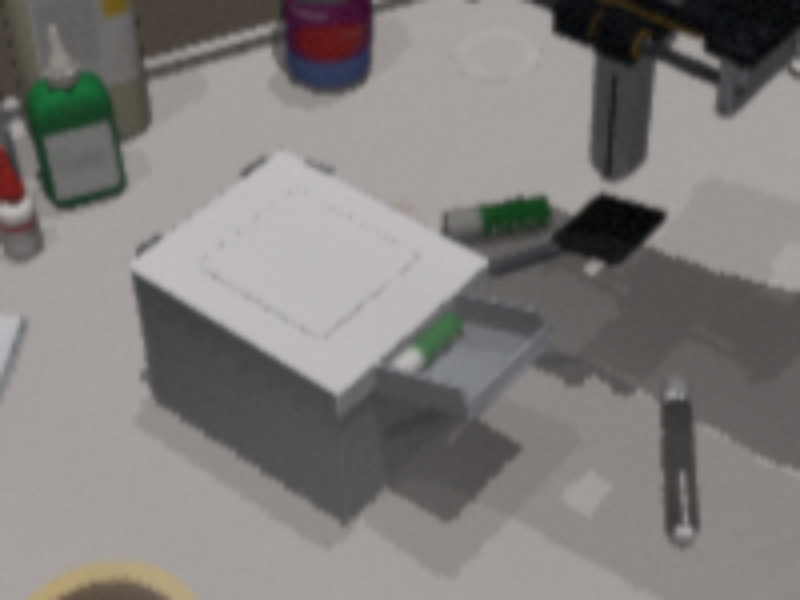

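View pics/top1.png

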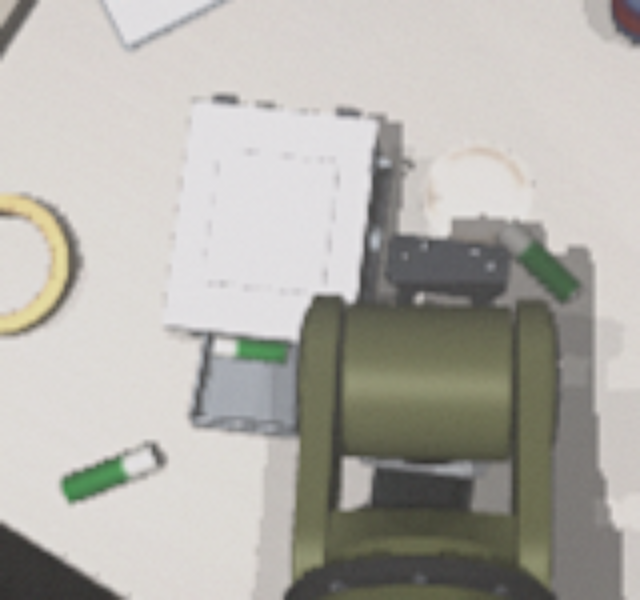

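The scene view shows the closed fingertips at (615,165) above the dark pad at (610,230). In the top view the arm's fork and the gripper body reach towards the lid's right edge at (330,330). I'll check that gap against the lid's swing.

Run:
```python
from h import *
th=np.radians(-5.6);c,s=np.cos(th),np.sin(th)
x=np.array([c,s]);y=np.array([-s,c]);o=np.array([.6106,.1444])+.002*x
for nm in('top','scene'):
    W=pts(ld(nm));B=np.dstack([(W[...,:2]-o)@np.array([x,y]).T,W[...,2:]])
    print(nm)
    for z0 in np.arange(.18,.6,.04):
        for lab,xl in(('x>-.10',-.10),('any',-.3)):
            m=(B[...,2]>z0)&(B[...,2]<z0+.04)&(B[...,0]>xl)&(B[...,0]<.1)&(B[...,1]<.15)&(B[...,1]>-.3)
            if m.sum()>3: print(z0.round(2),lab,m.sum(),'x',np.percentile(B[m][:,0],[1,99]).round(3),'y',np.percentile(B[m][:,1],[1,99]).round(3))
```

```text
top
0.26 x>-.10 196 x [-0.063 -0.029] y [-0.157 -0.091]
0.26 any 296 x [-0.177 -0.029] y [-0.156 -0.091]
0.3 x>-.10 247 x [-0.063 -0.029] y [-0.156 -0.091]
0.3 any 386 x [-0.179 -0.029] y [-0.156 -0.092]
0.34 any 97 x [-0.158 -0.15 ] y [-0.155 -0.093]
0.38 any 20 x [-0.174 -0.12 ] y [-0.166 -0.087]
0.42 x>-.10 386 x [-0.099 -0.075] y [-0.18  -0.065]
0.42 any 868 x [-0.169 -0.077] y [-0.183 -0.064]
0.46 x>-.10 173 x [-0.1   -0.086] y [-0.178 -0.068]
0.46 any 2436 x [-0.225 -0.092] y [-0.187 -0.068]
0.5 any 2474 x [-0.281 -0.181] y [-0.196 -0.078]
0.54 any 3021 x [-0.299 -0.235] y [-0.197 -0.082]
scene
0.18 any 217 x [-0.134 -0.108] y [-0.131 -0.111]
0.22 x>-.10 25 x [-0.086 -0.042] y [-0.137 -0.09 ]
0.22 any 193 x [-0.201 -0.044] y [-0.148 -0.089]
0.26 x>-.10 720 x [-0.099 -0.033] y [-0.155 -0.089]
0.26 any 2073 x [-0.208 -0.034] y [-0.153 -0.088]
0.3 any 591 x [-0.161 -0.104] y [-0.143 -0.088]
0.34 x>-.10 33 x [-0.1   -0.085] y [-0.114 -0.092]
0.34 any 840 x [-0.161 -0.09 ] y [-0.152 -0.086]
0.38 x>-.10 37 x [-0.1   -0.086] y [-0.067 -0.062]
0.38 any 582 x [-0.249 -0.089] y [-0.124 -0.061]
0.42 x>-.10 128 x [-0.1   -0.083] y [-0.164 -0.061]
0.42 any 2247 x [-0.279 -0.089] y [-0.165 -0.061]
0.46 x>-.10 10 x [-0.099 -0.094] y [-0.173 -0.159]
0.46 any 2959 x [-0.298 -0.105] y [-0.172 -0.067]
0.5 any 1943 x [-0.299 -0.192] y [-0.142 -0.074]
0.54 any 850 x [-0.3   -0.243] y [-0.154 -0.079]
```

jog_arm --deltas '[{"xyz": [0.001, -0.0005, 0.01], "dr": [0, 0, 0], "jaw": -1}, {"xyz": [0, 0, 0.008], "dr": [0, 0, 0], "jaw": -1}, {"xyz": [0, 0, 0.004], "dr": [0, 0, 0], "jaw": -1}, {"xyz": [0, 0, 0.004], "dr": [0, 0, 0], "jaw": -1}, {"xyz": [0, 0, 0.004], "dr": [0, 0, 0], "jaw": -1}, {"xyz": [0, -0.001, 0.004], "dr": [0, 0, 0], "jaw": -1}]'

```text
clock: 3.88
position: [0.4829, 0.0337, 0.1439]
tcp_rot: [2.331, 2.102, 0.006]
wrist_force: [-2.7, -0.3, 5.6]
width: 0.009
```

```bash
python3 go.py .4805 .0345 .137
```

```text
t 3.875 p [0.4829 0.0337 0.1439] F [-2.71 -0.27  5.62] w 0.008731840368147378
dr deg [ 0.28 -0.03 -0.31] shift [ 0.0005 -0.0025  0.0068] q [-0.01  0.24  1.8   0.    1.1   0.1 ]
```

jog_arm --deltas '[{"xyz": [0, -0.002, 0.004], "dr": [0, 0, 0], "jaw": -1}, {"xyz": [0, -0.002, 0.004], "dr": [0, 0, 0], "jaw": -1}, {"xyz": [0, -0.0018, 0.004], "dr": [0, 0, 0], "jaw": -1}, {"xyz": [0, -0.0015, 0.004], "dr": [0, 0, 0], "jaw": -1}, {"xyz": [0, -0.0015, 0.004], "dr": [0, 0, 0], "jaw": -1}, {"xyz": [0, -0.001, 0.004], "dr": [0, 0, 0], "jaw": -1}]'

```text
clock: 4.62
position: [0.4739, 0.0347, 0.1192]
tcp_rot: [2.328, 2.1, 0.01]
wrist_force: [0.7, -0.8, 3.9]
width: 0.006
```

```bash
python3 go.py .472 .0345 .093;  python3 - <<'E'
from h import *
f=grab("scene");im=f['image'][140:290,200:400]
cv2.imwrite('pics/scene2.png',cv2.resize(im,None,fx=4,fy=4)[:,:,::-1])
E
```

```text
t 4.625 p [0.4739 0.0347 0.1192] F [ 0.7  -0.79  3.91] w 0.005967342758778972
dr deg [ 0.51 -0.04 -0.31] shift [-0.0004 -0.0021  0.0262] q [-0.    0.25  1.85 -0.    1.04  0.1 ]
```

View pics/scene2.png

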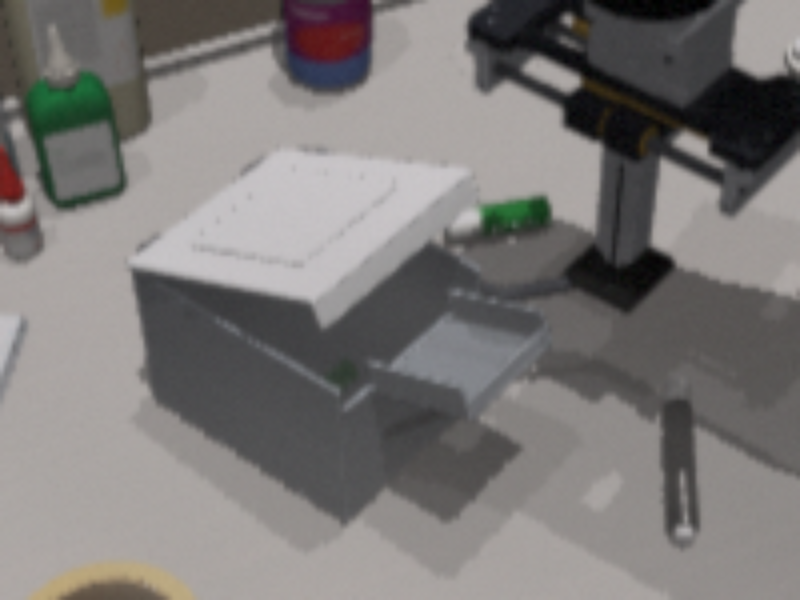

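The scene picture shows the lid about half open, the fingertips on the pad at (620,270) and the battery already dropping in, seen as green at (345,375). I'll keep pressing.

jog_arm --deltas '[{"xyz": [0, -0.001, 0.004], "dr": [0.3, 0, 0], "jaw": -1}, {"xyz": [0, -0.0008, 0.004], "dr": [0.2, 0, 0], "jaw": -1}, {"xyz": [0, -0.0005, 0.004], "dr": [0, 0, 0], "jaw": -1}, {"xyz": [0, -0.0003, 0.004], "dr": [0, 0, 0], "jaw": -1}, {"xyz": [0, 0, 0.004], "dr": [0, 0, 0], "jaw": -1}, {"xyz": [0, 0, 0.003], "dr": [0, 0, 0], "jaw": -1}]'

```text
clock: 5.42
position: [0.4701, 0.0351, 0.0938]
tcp_rot: [-2.331, -2.102, 0.003]
wrist_force: [-2.0, -0.5, 3.9]
width: 0.004
```

```bash
cat > chk.py <<'E'
from h import *
import sys
f=grab("scene");im=f['image'][140:290,200:400]
cv2.imwrite('pics/scene%s.png'%sys.argv[1],cv2.resize(im,None,fx=4,fy=4)[:,:,::-1])
th=np.radians(-5.6);c,s=np.cos(th),np.sin(th)
x=np.array([c,s]);y=np.array([-s,c]);o=np.array([.6106,.1444])+.002*x
for nm,f in(('scene',f),('top',grab('top'))):
    W=pts(f);B=np.dstack([(W[...,:2]-o)@np.array([x,y]).T,W[...,2:]])
    m=(abs(B[...,1])<.05)&(B[...,0]>-.09)&(B[...,0]<.07)&(B[...,2]>.108)&(B[...,2]<.3)&(f['image'].min(2)>110)
    a=np.polyfit(B[m][:,0],B[m][:,2],1) ;print(nm,'lid angle',-np.arctan(a[0]),'max z',np.percentile(B[m][:,2],99.5))
    h=cv2.cvtColor(f['image'],cv2.COLOR_RGB2HSV);g=(h[...,0]>40)&(h[...,0]<85)&(h[...,1]>90)&(abs(B[...,1])<.062)&(abs(B[...,0])<.15)
    print('green',g.sum(),np.nanmedian(B[g],0) if g.any() else '')
E
python3 go.py .469 .0345 .093;python3 chk.py 3
```

```text
t 5.425 p [0.4701 0.0351 0.0938] F [-1.95 -0.51  3.95] w 0.0035232651180232975
dr deg [-0.19 -0.03 -0.31] shift [-0.0007 -0.001   0.0008] q [-0.    0.29  1.87  0.    0.99  0.1 ]
scene lid angle 0.5783677659890851 max z 0.21990254936623763
green 15 [-0.01165262 -0.0134675   0.02031453]
top lid angle 0.6647142763887224 max z 0.2241935911892075
green 0
```

View pics/scene3.png

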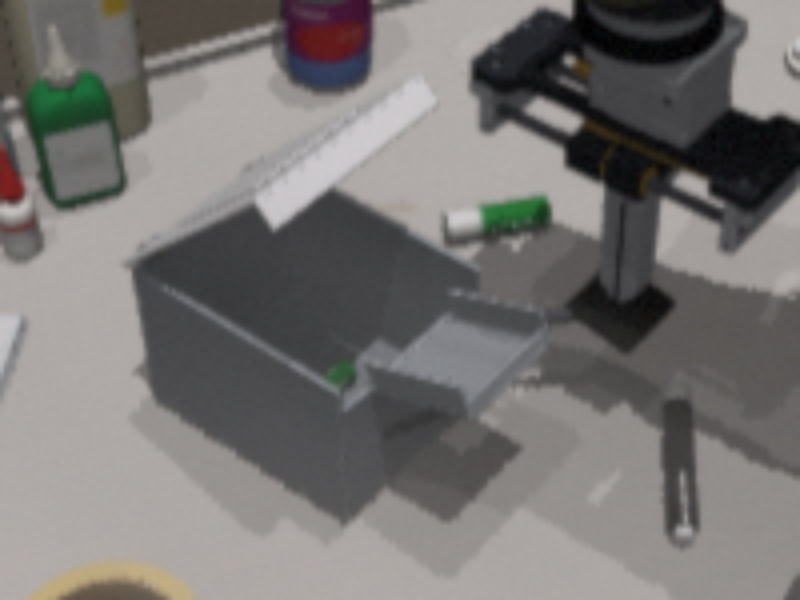

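The scene picture shows the lid wide open, with its edge at z ≈ 0.22 m, or about 0.8 rad. The battery is on the box floor at (340,375), z ≈ 0.02 m. I'll press 1–2 mm more for margin, hold, then ease the lever up.

jog_arm --deltas '[{"xyz": [0, 0, 0.002], "dr": [0, 0, 0], "jaw": -1}, {"xyz": [0, 0, 0.0015], "dr": [0, 0, 0], "jaw": -1}, {"xyz": [0, 0, 0], "dr": [0, 0, 0], "jaw": -1}, {"xyz": [0, 0, 0], "dr": [0, 0, 0], "jaw": -1}]'

```text
clock: 6.02
position: [0.47, 0.0351, 0.0901]
tcp_rot: [-2.331, -2.102, 0.003]
wrist_force: [-1.6, 0.2, 3.9]
width: 0.006
```

```bash
python3 go.py .469 .0345 .1;python3 chk.py 4
```

```text
t 6.025 p [0.47   0.0351 0.0901] F [-1.6   0.24  3.92] w 0.005615940233770162
dr deg [-0.21 -0.03 -0.31] shift [-0.0007 -0.0009 -0.0099] q [-0.    0.29  1.87  0.    0.98  0.1 ]
scene lid angle 0.5370709327240231 max z 0.22632441838338122
green 16 [-0.01229649 -0.01344281  0.02085159]
top lid angle 0.6924810135835233 max z 0.2292789683863998
green 0
```

jog_arm --deltas '[{"xyz": [0, 0, -0.002], "dr": [0, 0, 0], "jaw": -1}, {"xyz": [0, 0, -0.003], "dr": [0, 0, 0], "jaw": -1}, {"xyz": [0, 0, -0.003], "dr": [0, 0, 0], "jaw": -1}, {"xyz": [0, 0.0002, -0.003], "dr": [0, 0, 0], "jaw": -1}, {"xyz": [0, 0.0003, -0.003], "dr": [0, 0, 0], "jaw": -1}, {"xyz": [0, 0.0003, -0.003], "dr": [0, 0, 0], "jaw": -1}, {"xyz": [0, 0.0005, -0.003], "dr": [0, 0, 0], "jaw": -1}, {"xyz": [0, 0.0005, -0.003], "dr": [0, 0, 0], "jaw": -1}]'

```text
clock: 7.12
position: [0.4729, 0.0348, 0.1154]
tcp_rot: [-2.332, -2.103, 0.0]
wrist_force: [1.7, -1.4, 2.8]
width: 0.006
```

```bash
python3 go.py .472 .0345 .145
```

```text
t 7.125 p [0.4729 0.0348 0.1154] F [ 1.71 -1.43  2.81] w 0.006367855093060179
dr deg [-0.05 -0.04 -0.31] shift [-0.0004 -0.0009 -0.0296] q [-0.    0.26  1.85  0.    1.04  0.1 ]
```

jog_arm --deltas '[{"xyz": [0, 0.0004, -0.0025], "dr": [0, 0, 0], "jaw": -1}, {"xyz": [0, 0.0005, -0.0025], "dr": [0, 0, 0], "jaw": -1}, {"xyz": [0, 0.0006, -0.0025], "dr": [0, 0, 0], "jaw": -1}, {"xyz": [0, 0.0007, -0.0025], "dr": [0, 0, 0], "jaw": -1}, {"xyz": [0, 0.0008, -0.0025], "dr": [0, 0, 0], "jaw": -1}, {"xyz": [0, 0.0009, -0.0025], "dr": [0, 0, 0], "jaw": -1}, {"xyz": [0, 0.001, -0.002], "dr": [0, 0, 0], "jaw": -1}]'

```text
clock: 8.0
position: [0.4783, 0.0343, 0.1337]
tcp_rot: [-2.332, -2.103, -0.0]
wrist_force: [-0.4, -0.2, 3.9]
width: 0.004
```

```bash
python3 go.py .482 .0345 .145
```

```text
t 8.0 p [0.4783 0.0343 0.1337] F [-0.44 -0.17  3.94] w 0.0044032344051727935
dr deg [-0.03 -0.05 -0.31] shift [ 0.0006  0.0037 -0.0113] q [-0.01  0.24  1.82  0.    1.08  0.1 ]
```

jog_arm --deltas '[{"xyz": [0, 0.0008, -0.0015], "dr": [0, 0, 0], "jaw": -1}, {"xyz": [0, 0.0008, -0.0015], "dr": [0, 0, 0], "jaw": -1}, {"xyz": [0, 0.0008, -0.0015], "dr": [0, 0, 0], "jaw": -1}, {"xyz": [0, 0.0008, -0.0015], "dr": [0, 0, 0], "jaw": -1}, {"xyz": [0, 0.0006, -0.0015], "dr": [0, 0, 0], "jaw": -1}, {"xyz": [0, 0.0006, -0.0015], "dr": [0, 0, 0], "jaw": -1}, {"xyz": [0, 0.0004, -0.0015], "dr": [0, 0, 0], "jaw": -1}, {"xyz": [0, 0, -0.0015], "dr": [0, 0, 0], "jaw": -1}]'

```text
clock: 9.0
position: [0.4829, 0.0338, 0.1461]
tcp_rot: [-2.331, -2.103, 0.001]
wrist_force: [-0.5, 0.7, 0.0]
width: 0.004
```

```bash
python3 go.py .482 .0345 .155
```

```text
t 9.0 p [0.4829 0.0338 0.1461] F [-0.51  0.74  0.03] w 0.0035182650924499063
dr deg [-0.13 -0.04 -0.31] shift [ 0.0006 -0.0009 -0.0089] q [-0.01  0.24  1.79  0.    1.12  0.1 ]
```

The force at the tool has dropped to zero, so the lever is at rest. I'll lift slowly off the pad, retreat upwards and check.

jog_arm --deltas '[{"xyz": [0, 0, -0.0015], "dr": [0, 0, 0], "jaw": -1}, {"xyz": [0, 0, -0.0015], "dr": [0, 0, 0], "jaw": -1}, {"xyz": [0, 0, -0.002], "dr": [0, 0, 0], "jaw": -1}, {"xyz": [0, 0, -0.005], "dr": [0, 0, 0], "jaw": -1}, {"xyz": [0, 0, -0.02], "dr": [0, 0, 0], "jaw": -1}, {"xyz": [0, 0, -0.03], "dr": [0, 0, 0], "jaw": -1}, {"xyz": [-0.03, 0, -0.02], "dr": [0, 0, 0], "jaw": -1}, {"xyz": [-0.04, 0, 0], "dr": [0, 0, 0], "jaw": -1}, {"xyz": [-0.04, 0, 0], "dr": [0, 0, 0], "jaw": -1}, {"xyz": [-0.04, 0, 0], "dr": [0, 0, 0], "jaw": -1}, {"xyz": [0, 0, 0], "dr": [0, 0, 0], "jaw": -1}]'

```text
clock: 10.38
position: [0.4666, -0.1195, 0.2306]
tcp_rot: [-2.33, -2.105, 0.003]
wrist_force: [0.5, 0.0, 0.5]
width: 0.006
```

```bash
python3 go.py .482 .0345 .155;python3 chk.py 5
python3 - <<'E'
from h import *
f=ld('top');cv2.imwrite('pics/top5.png',f['image'][:,:,::-1])
E
```

```text
t 10.375 p [ 0.4666 -0.1195  0.2306] F [0.54 0.   0.53] w 0.006493366036010255
dr deg [-0.14  0.01 -0.21] shift [ 1.548e-01 -1.000e-04  7.560e-02] q [-0.33  0.14  1.69 -0.    1.31 -0.22]
scene lid angle -0.002611086895372145 max z 0.11801273203174956
green 0 
top lid angle -0.0028346829026376116 max z 0.12318103874682335
green 0
```

View pics/scene5.png

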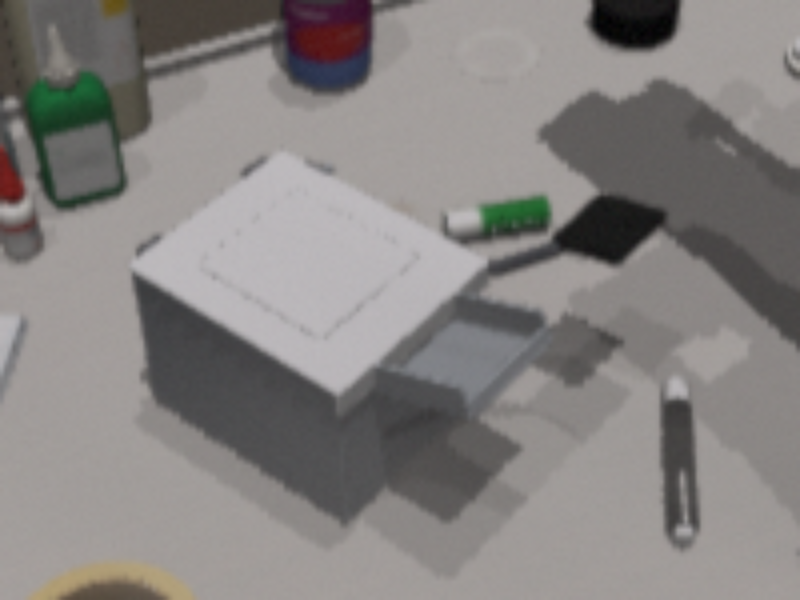

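View pics/top5.png

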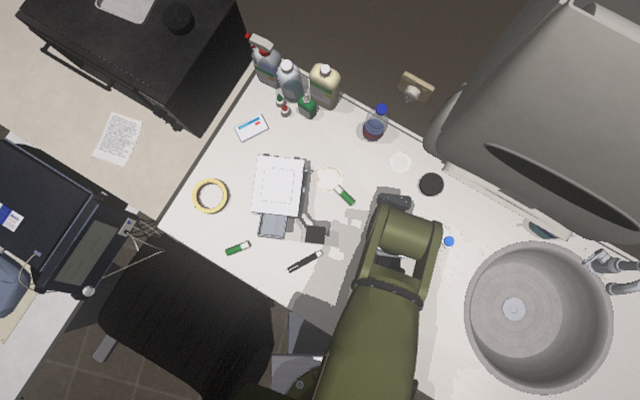

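The scene view shows the lid flat shut at (310,280), the ramp empty at (460,355) and the lever pad back up at (610,230). The top view shows the bystanders where they were and the arm clear of the bin. I'm handing the job in.

```bash
python3 -c "
from workcell import r
print(r.finish_job())"
```

```text
the job is handed in; nothing more can be done
None
```

The battery is in the bin, the lid is fully shut and the job was handed in at about 10.4 s of the 42 s allowed.

- **Pressing:** I pressed the lever pad down with closed fingertips. The reaction force read at most about 6 N between moves. The lid's edge rose to z ≈ 0.226–0.229 m, which matches about 0.85 rad.
- **Battery:** while the lid was open I saw the battery on the box floor, at z ≈ 0.02 m.
- **Letting up:** I raised the lever in 1.5–3 mm steps, about 0.03 m/s at most on average, well under the 0.14 m/s slam limit. The fingertips stayed on the pad until the force dropped to zero at the top.

**Last checks:** The lid angle measured about 0 rad in both camera views, the ramp was empty and the pad was back up. By eye in the two views, the things standing around had not moved. The arm was clear of everything.

**One disagreement:** with the lid open, a line fitted to its surface gave only 0.54–0.69 rad, below the 0.7 that counts as wide open. I took this to be the front lip skewing the fit and relied on the edge height and the pad position, which both indicate fully open.

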